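# Close the bench caliper on a standoff insulator

### The arm

A 6-joint arm with a two-finger parallel gripper is mounted at the origin on the work surface. World frame = base frame: x ahead of the robot, y to its left, z up, the work surface at z = 0. Lengths are in mm, angles in rad, forces in N, time in s.
With the tool pointing down it reaches from about 400 to 925 mm from the base axis. Payload 12.5 kg.
Tool frame: the origin (TCP) lies where the fingers leave the gripper's body, on its centre line; the fingertips stand 78 mm ahead of it and the grasp point (between the pads) lies 59 mm ahead of it (env.tip_extent is the distance from the TCP to the fingertips, in mm); z points along the fingers, y is the direction in which the jaws open and shut (so a half turn about z gives the same grasp; the last joint's range is limited). The gripper opens to 95 mm and grips with 3 to 60 N. Pads are 20 mm wide; open, the fingers measure 119 mm over their backs; the gripper's body (75 mm by 180 mm) begins 59 mm behind the grasp point.
Start: joints at [-1.404, 0.491, 1.559, -0, 1.092, -0.106], TCP at [168.414, -601.892, 292.261] pointing down, gripper open.
Joint ranges: [-3.1, 3.1], [-0.84, 2.19], [0.05, 2.79], [-1.13, 4.28], [0.06, 2.93], [-2.69, 2.69]. Speed limits (rad/s): [2.22, 2.22, 2.79, 3.14, 3.14, 3.14].

### API

Orientations are given as [roll, pitch, yaw] about the fixed x, y, z axes, in that order (R = Rz(yaw) Ry(pitch) Rx(roll)).
In Python, from cell import env gives the robot as it stands. The module is installed in compiled form; this text tells all that it offers.
- The arm moves only by the tool play_rows, never from a script. Its argument "targets" is a list of rows, each an object with "linear": the shift along the tool's x, y, z in mm, a list of three; "turn": the turn about the tool's z in rad. A call has 1 to 20 rows; each row is the pose to reach, as a shift and turn from the pose commanded when the call began, along the tool's axes at that moment; what a row does not reach only later rows make up. A row lasts 1/8 s, in which the tool goes at most 62.5 mm and 10.7 degrees, less where a joint would pass 70% of its speed; a pose out of reach is approached as far as the arm can. A call with a gripper value outside its range is refused whole. "hand" is the finger opening in mm, from 0 to 95.1, set as the call begins (left out, the last holds). The fingers move at their own pace and stop on an object; the grip force is fixed at half the most. Time passes only in rows, so rows that repeat a pose let the fingers close. It gives the time, the measured TCP pose, the force and the opening at its end, in the units of the state.
- env.state(): the state, without advancing time (a new reading comes with each control period).
- env.read_camera(name): name is "side" or "top" or "wrist"; returns (picture, depth): 384x512x3 uint8, red, green, blue; 384x512 float32, mm along the optical axis (not along the pixel's ray), 0 where there is no reading.
- env.camera_params(name): a dict with "fx", "fy", "cx", "cy" (pixels), "R" (3x3) and "t" (3): a world point X has camera coordinates R X + t. Camera axes: x right, y down, z forward; pixel columns grow to the right and rows downward; lengths in mm; the calibration is good to about 2 mm. A picture is of the moment at which its call begins: read the wrist's pose just before it. camera_params takes no time and is no camera call; for the wrist camera it gives the pose at the moment of the call.
- env.job_done(): hands the job in, once; it reports no verdict.
The state is a dict: "t": time; "joints": joint angles; "qvel": joint speeds; "tau": joint torques, N m; "eef_pos": TCP position; "tcp_rot": TCP orientation; "ft_force": force on the tool from outside, world axes, zero at the start; "moment": the same for the moment, N m; "opening": opening from 0.0 (shut) to 1.0 (fully open).
Only numpy, scipy, OpenCV 4.12 (cv2) and the standard library are available. Lean on these libraries where they do the work, as an engineer would, in place of code of your own. Each camera call takes 0.05 s, during which the arm holds its last target.

### The job

Measure the thickness of the orange standoff insulator on the bench caliper: slide the jaw open by its blue thumb pad, stand the insulator upright on the caliper's bed between the two jaws, let go of it, then slide the jaw back until the insulator is snug between both jaws and stays lightly pinched when you let go, so that the scale can be read. The insulator is brittle and the jaw is slightly springy, so close it gently, without squeezing hard or twisting the jaw out of square. Leave the other insulators, the screwdriver and the mug where they are.

Things in the scene. Friction and masses are not known exactly. Their poses are not given: they have to be found in the camera images.
- caliper: Bench caliper, fixed to the table. Dark steel bed 150 mm (its x) by 300 mm (its y), 10 mm thick; origin at the centre of its underside. A steel beam with scale marks, 18 mm wide, runs along y at x = 55 mm, front face at x = 46 mm, top at z = 28 mm. Two aluminium jaws, tops at z = 34 mm, reach from the beam to x = -50 mm, one fixed at -y, one sliding along y.
- bed (a point): Point on the bed's top (z = 10 mm) at the caliper's x = y = 0. The fixed jaw (anvil, 12 mm thick) is clamped on the beam and immovable, but at a place that differs each time: its gripping face, square to y and looking to +y, is anywhere from caliper y = -74 to -52 mm and has no reading: find it by contact. A black screw head on its clamp at x = 55 mm rises to z = 44 mm.
- slide (a joint): Travel of the sliding jaw along the caliper's +y, in m: 0 = as far closed as it goes, 0.085 = fully open. Its gripping face is at caliper y = -50 mm + travel. It stays where it is left: dry friction of about 4 N resists every movement, plus about 8 N per m/s; no spring. It starts at 0 to 0.005, too narrow for the insulator.
- thumb_pad (a point): Centre of the top of the blue thumb pad, 80 mm above the table, at caliper x = 55 mm, 22 mm to +y of the sliding jaw's face. The pad is an upright fin, 10 mm thick along the caliper's y, 24 mm wide along x, standing 44 mm tall on the slide block (32 by 40 mm, top at 36 mm). It is rigid with the slide and may be gripped or pushed either way.
- jaw: Sliding jaw: bar 10 mm thick, to 105 mm from the beam line, 12 to 34 mm above the table. Origin at table height on the beam line, in its gripping face (looks to -y); axes as the caliper's. Springy: a force twists it about the vertical through its origin by 0.05 rad per N m (10 N at 50 mm: 0.025 rad). Not to be twisted over 0.04 rad, nor to press the insulator with over 14 N.
- orange_insulator: The orange standoff insulator to be measured: an upright ribbed solid cylinder, 30 mm in diameter, 65 mm tall, about 90 g (varies), with a brass insert in its top. Origin at the centre of its underside. It starts upright in the green tray among two others; the tray's floor is 4 mm above the table and its rims 12 mm.
- tray: Green shallow tray 100 mm (x) by 270 mm (y), fixed, floor 4 mm thick, rims 12 mm high. Origin at the centre of its underside.
- white_insulator: White insulator, 24 mm in diameter, 60 mm tall, standing in the tray about 80 mm from its neighbour; to be left alone. Origin at the centre of its underside.
- black_insulator: Black insulator, 36 mm in diameter, 65 mm tall, standing in the tray; to be left alone. Origin at the centre of its underside.
- screwdriver: Red-handled screwdriver, 200 mm long, lying on the table; leave alone.
- mug: Blue mug, 80 mm across, 95 mm tall; leave alone.

How it is judged (in metres and radians):
On the way, in this order (a step that is already met when the one before it is completed fails the run):
1. the orange insulator stands on the caliper's bed between the jaws, let go, before the jaw presses it (x of orange_insulator in the frame of caliper between -0.055 and 0.036 m and y of orange_insulator in the frame of caliper between -0.065 and 0.06 m and z of orange_insulator in the frame of caliper between 0.007 and 0.013 m and angle between orange_insulator's own z axis and vertical below 0.06 rad and contact force between the fingers and orange_insulator below 0.1 N and contact force between jaw and orange_insulator below 0.5 N), for 0.2 s.
2. the sliding jaw is closed on the insulator and presses it with at least 1 N (x of orange_insulator in the frame of caliper between -0.055 and 0.036 m and y of orange_insulator in the frame of caliper between -0.065 and 0.06 m and z of orange_insulator in the frame of caliper between 0.007 and 0.013 m and angle between orange_insulator's own z axis and vertical below 0.06 rad and contact force between jaw and orange_insulator above 1 N), for 0.2 s.
At the end, for the whole second after the job is handed in: The orange insulator stands upright (within 0.06 rad) on the caliper's bed between the jaws, at rest and released, and the sliding jaw, also released and at rest, still presses it with more than 0.8 N (so it is pinched against the anvil) and is square to the beam within 0.03 rad (x of orange_insulator in the frame of caliper between -0.055 and 0.036 m and y of orange_insulator in the frame of caliper between -0.065 and 0.06 m and z of orange_insulator in the frame of caliper between 0.007 and 0.013 m and angle between orange_insulator's own z axis and vertical below 0.06 rad and contact force between jaw and orange_insulator above 0.8 N and angle between the x axis of jaw and the x axis of caliper, either way round below 0.03 rad and linear speed of orange_insulator below 0.01 m/s and velocity of joint slide between -0.003 and 0.003 m/s); the robot touches nothing.
It fails at once if the sliding jaw presses the insulator with more than 14 N (contact force between jaw and orange_insulator above 14 N).
It fails at once if the sliding jaw is twisted out of square by more than 0.04 rad (angle between the x axis of jaw and the x axis of caliper, either way round above 0.04 rad).
It fails at once if another insulator, the screwdriver or the mug is moved by more than 20 mm (distance of any of white_insulator, black_insulator, screwdriver, mug from where it was at the start of the episode above 0.02 m).
It also fails if it takes over 67 s, if anything falls off the work surface, if the arm or the gripper's body presses on something with over 40 N, if the wrist force passes 120 N, or if a joint passes its speed limit or range.

## Working session

There is one attempt and no reset: what is moved stays moved. The work goes in short steps, Python scripts to look and compute and a tool call to move; the robot and the scene stay as the last step left them, time stands still between calls to the robot, and variables do not carry over. Pictures are saved under pics/ and viewed, and the job is handed in when it is done.

Besides the shell and the picture viewer there is one more tool, called as name([rows], argument=value, ...), one row to a line, values as JSON. play_rows: Moves the arm, as the interface text tells. Its arguments: {"type":"object","properties":{"targets":{"type":"array","items":{"type":"object","properties":{"linear":{"type":"array","items":{"type":"number"}},"turn":{"type":"number"}}}},"hand":{"type":"number"}},"required":["targets"]}

```bash
mkdir -p pics
cat > h.py <<'E'
import numpy as np, cv2
from cell import env
def cam(n):
    p=env.camera_params(n); im,d=env.read_camera(n); return im,d,p
def pt(p,d,u,v,w=1):
    a=d[v-w:v+w+1,u-w:u+w+1]; z=np.median(a[a>0]); 
    c=np.array([(u-p['cx'])/p['fx']*z,(v-p['cy'])/p['fy']*z,z]); return np.array(p['R']).T@(c-np.array(p['t']))
def save(n,im,s=1): cv2.imwrite('pics/'+n+'.png',cv2.resize(im[:,:,::-1],None,fx=s,fy=s,interpolation=cv2.INTER_CUBIC))
E
python3 - <<'E'
from h import *
np.set_printoptions(suppress=True,precision=4)
for n in('top','side'):
    im,d,p=cam(n); save(n+'0',im,1.5); np.savez(n+'0.npz',im=im,d=d,**{k:np.array(v) for k,v in p.items()}); print(n,p)
print(env.state(),env.tip_extent)
E
```

```text
top {'fx': 363.5498218677496, 'fy': 363.5498218677496, 'cx': 263.2552733461784, 'cy': 190.8249388591712, 'R': array([[ 0.0153, -0.9999,  0.0001],
       [-0.9896, -0.0151, -0.1428],
       [ 0.1428,  0.0021, -0.9898]]), 't': array([ 61.3865, 505.8995, 952.6561])}
side {'fx': 361.9910545788283, 'fy': 361.9910545788283, 'cx': 253.93302108652668, 'cy': 195.2194990394218, 'R': array([[-0.7327, -0.6804, -0.011 ],
       [-0.5068,  0.5564, -0.6585],
       [ 0.4542, -0.4769, -0.7525]]), 't': array([ 402.2796,  254.0776, 1126.0428])}
{'t': 0.1, 'joints': array([-1.4036,  0.4915,  1.5594, -0.    ,  1.0917, -0.1056]), 'qvel': array([-0.0015, -0.0022, -0.0022,  0.0003, -0.0011,  0.0003]), 'tau': array([  0.0023, -61.362 , -25.8607,   0.0693,   0.047 ,  -0.    ]), 'eef_pos': array([ 168.4016, -601.7468,  291.7038]), 'tcp_rot': array([-3.1406, -0.0001,  0.2728]), 'ft_force': array([-0.1079, -0.492 ,  0.4415]), 'moment': array([-0.0209, -0.0322, -0.0442]), 'opening': 0.9993657404818965} 77.60000000000001
```

View pics/top0.png

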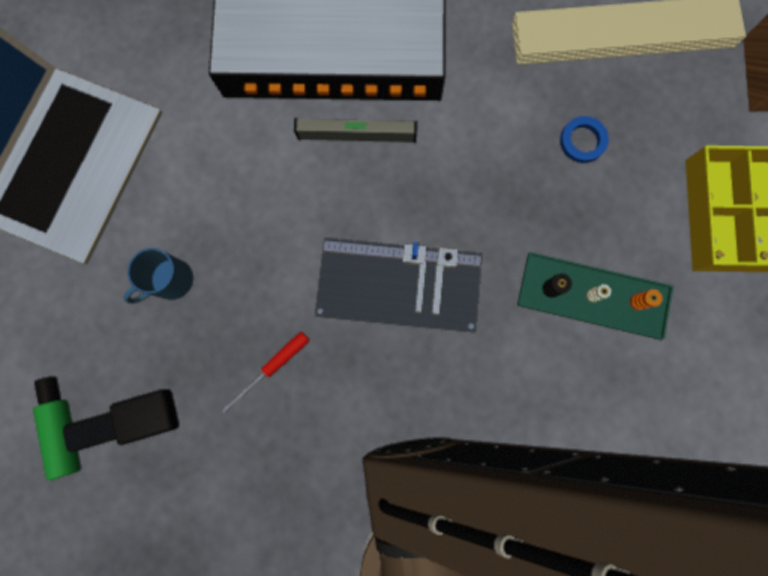

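View pics/side0.png

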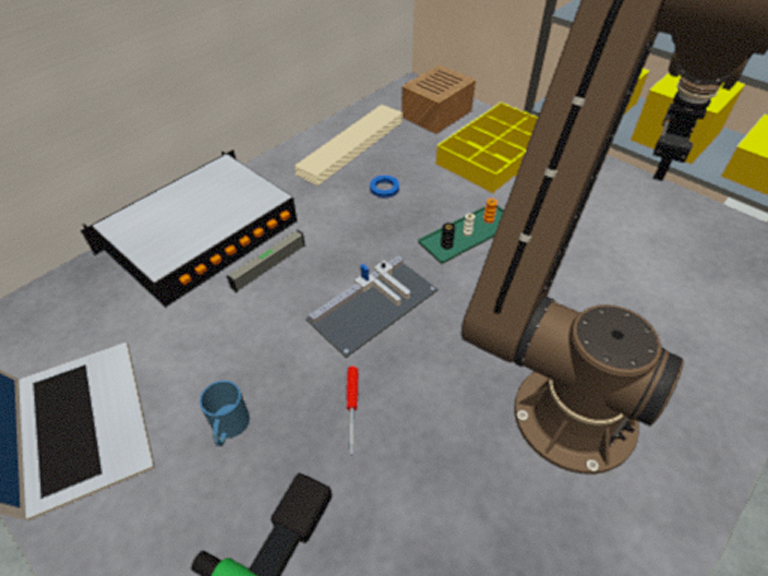

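Run:
```python
import numpy as np,cv2
im=np.load('top0.npz')['im']
c=im[150:230,205:330]; cv2.imwrite('pics/c1.png',cv2.resize(c[:,:,::-1],None,fx=6.4,fy=6.4,interpolation=cv2.INTER_CUBIC))
c=im[160:235,335:460]; cv2.imwrite('pics/c2.png',cv2.resize(c[:,:,::-1],None,fx=6.4,fy=6.4,interpolation=cv2.INTER_CUBIC))
```

```text
(no output)
```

View pics/c1.png

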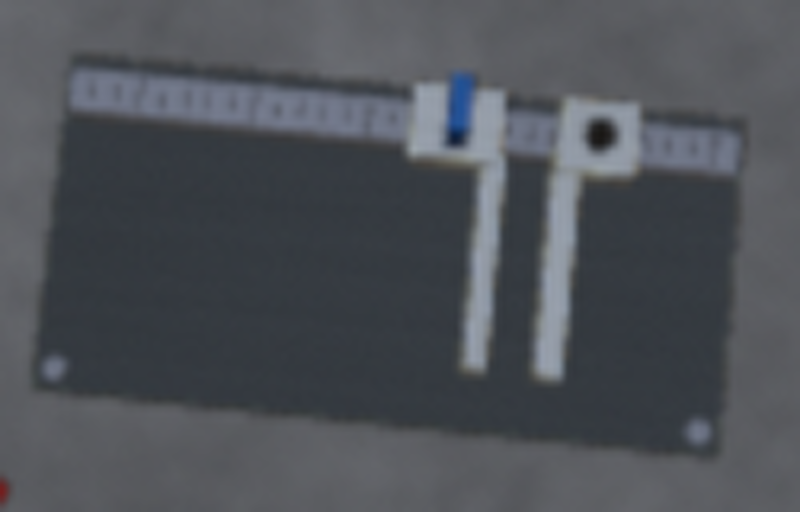

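View pics/c2.png

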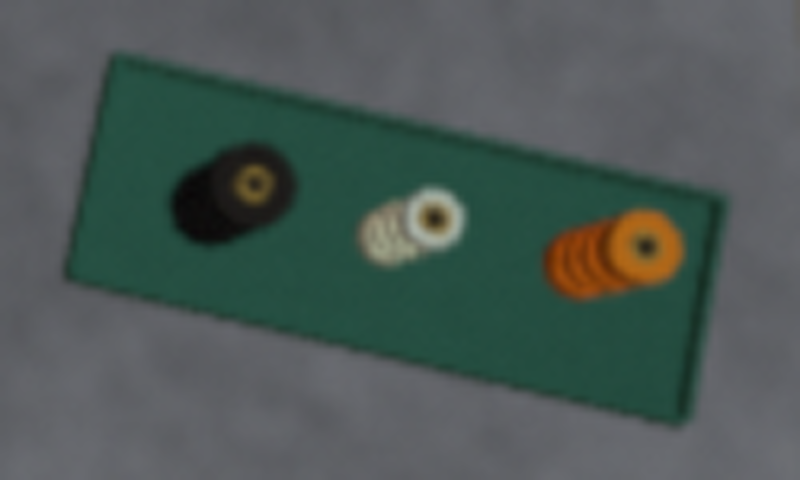

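```bash
cat >> h.py <<'E'
def ray(p,u,v,z):
    R=np.array(p['R']);t=np.array(p['t']);C=-R.T@t
    d=R.T@np.array([(u-p['cx'])/p['fx'],(v-p['cy'])/p['fy'],1]); return C+d*(z-C[2])/d[2]
E
python3 - <<'E'
from h import *
np.set_printoptions(suppress=True,precision=1)
p=np.load('top0.npz')
f=lambda u,v,z,o:ray(p,o[0]+(u+.5)/6.4-.5,o[1]+(v+.5)/6.4-.5,z)
o=(205,150);o2=(335,160)
C=[f(*a,10,o) for a in((75,58),(745,120),(718,455),(35,388))]
for c in C: print(c)
print('edges',[np.linalg.norm(C[i]-C[i-1]) for i in range(4)])
cen=sum(C)/4; yv=(C[0]+C[3]-C[1]-C[2])[:2]; yaw=np.arctan2(-yv[0],yv[1]); print('cen',cen,'yaw %.4f'%yaw)
R=np.array([[np.cos(yaw),-np.sin(yaw)],[np.sin(yaw),np.cos(yaw)]])
for n,a in dict(pad=(461,101,80),screw=(601,132,44),jtip_l=(462,374,34),jtip_r=(487,374,34),atip_l=(535,380,34),atip_r=(564,380,34),jblk=(495,165,34)).items():
    X=f(*a,o); print(n,X,'cal',(X[:2]-cen[:2])@R)
for n,a in dict(orange=(646,246,69),white=(435,218,64),black=(255,184,69),tl=(112,55,12),tr=(724,200,12),br=(685,425,12),bl=(68,278,12)).items():
    print(n,f(*a,o2))
E
```

```text
[598.7 203.4  10. ]
[575.2 -92.5  10. ]
[427.7 -79.8  10. ]
[452.2 215.8  10. ]
edges [np.float64(147.0073453106075), np.float64(296.89499404596285), np.float64(148.07620961576634), np.float64(296.6368074096425)]
cen [513.4  61.7  10. ] yaw -0.0808
pad [566.7  35.   80. ] cal [ 55.2 -22.3]
screw [561.9 -25.9  44. ] cal [ 55.4 -83.4]
jtip_l [458.8  31.8  34. ] cal [-52.1 -34.2]
jtip_r [458.9  21.2  34. ] cal [-51.1 -44.7]
atip_l [456.7   0.9  34. ] cal [-51.7 -65.2]
atip_r [456.9 -11.4  34. ] cal [-50.5 -77.4]
jblk [548.9  18.6  34. ] cal [ 38.8 -40.2]
orange [ 488.  -382.9   69. ]
white [ 499.  -298.8   64. ]
black [ 511.3 -223.4   69. ]
tl [ 576.6 -179.7   12. ]
tr [ 516.3 -445.    12. ]
br [ 418.2 -422.7   12. ]
bl [ 477.7 -158.7   12. ]
```

```bash
cat >> h.py <<'E'
def go(x,y,z,yaw,s=None):
    from scipy.spatial.transform import Rotation as Ro
    s=s or env.state(); r,p,w=s['tcp_rot']; R=Ro.from_euler('xyz',[r,p,w]).as_matrix()
    print('lin',np.round(R.T@(np.array([x,y,z])-s['eef_pos']),1),'turn %.3f'%(-(yaw-w)))
E
python3 -c "
from h import *
go(564.7,10.1,250,1.49)"
```

```text
lin [ 546.5 -482.4   42.2] turn -1.217
```

play_rows([
  {"linear": [546.5, -482.4, 42], "turn": -1.217},
  {"linear": [546.5, -482.4, 42], "turn": -1.217},
  {"linear": [546.5, -482.4, 42], "turn": -1.217},
  {"linear": [546.5, -482.4, 42], "turn": -1.217},
  {"linear": [546.5, -482.4, 42], "turn": -1.217},
  {"linear": [546.5, -482.4, 42], "turn": -1.217},
  {"linear": [546.5, -482.4, 42], "turn": -1.217},
  {"linear": [546.5, -482.4, 42], "turn": -1.217},
  {"linear": [546.5, -482.4, 42], "turn": -1.217},
  {"linear": [546.5, -482.4, 42], "turn": -1.217},
  {"linear": [546.5, -482.4, 42], "turn": -1.217},
  {"linear": [546.5, -482.4, 42], "turn": -1.217},
  {"linear": [546.5, -482.4, 42], "turn": -1.217},
  {"linear": [546.5, -482.4, 42], "turn": -1.217},
  {"linear": [546.5, -482.4, 42], "turn": -1.217},
], hand=0)

```text
t: 1.98
eef_pos: [564.3, 8.9, 250.3]
tcp_rot: [-3.141, 0.0, 1.488]
ft_force: [0.4, 0.2, 0.6]
opening: 0.007
```

Run:
```python
from h import *
np.set_printoptions(suppress=True,precision=4)
s=env.state(); print(s['t'],s['eef_pos'],s['tcp_rot'],s['ft_force'],s['opening'],s['joints'])
im,d,p=cam('wrist'); np.savez('w1.npz',im=im,d=d,**{k:np.array(v) for k,v in p.items()}); save('w1',im,1.5)
```

```text
1.975 [564.2897   8.8876 250.3142] [-3.1415  0.0002  1.4885] [0.3755 0.2126 0.6499] 0.007113361682754523 [-0.1012  0.4524  1.758  -0.0002  0.9313 -0.0188]
```

View pics/w1.png

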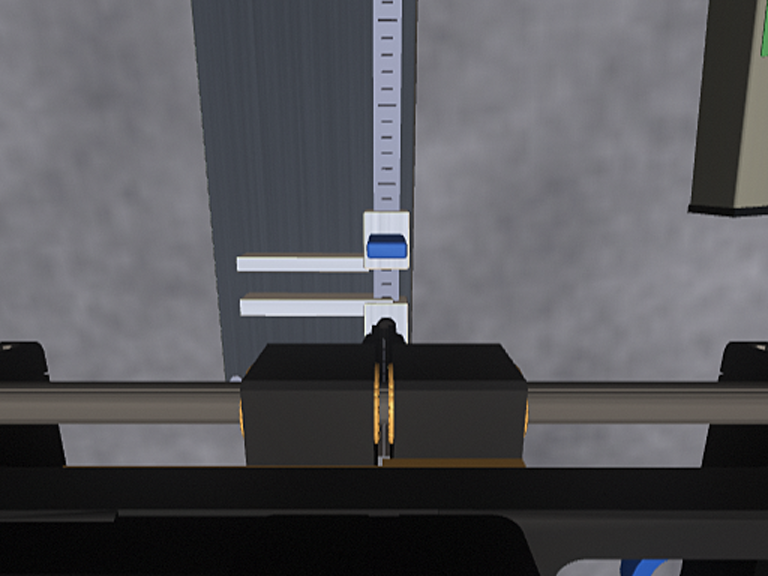

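Run:
```python
from h import *
np.set_printoptions(suppress=True,precision=1)
p=np.load('w1.npz'); im=p['im']
c=im[130:260,150:290]; cv2.imwrite('pics/c3.png',cv2.resize(c[:,:,::-1],None,fx=4.5,fy=4.5,interpolation=cv2.INTER_CUBIC))
print('C',-p['R'].T@p['t'])
```

```text
C [570.4  76.  343.8]
```

View pics/c3.png

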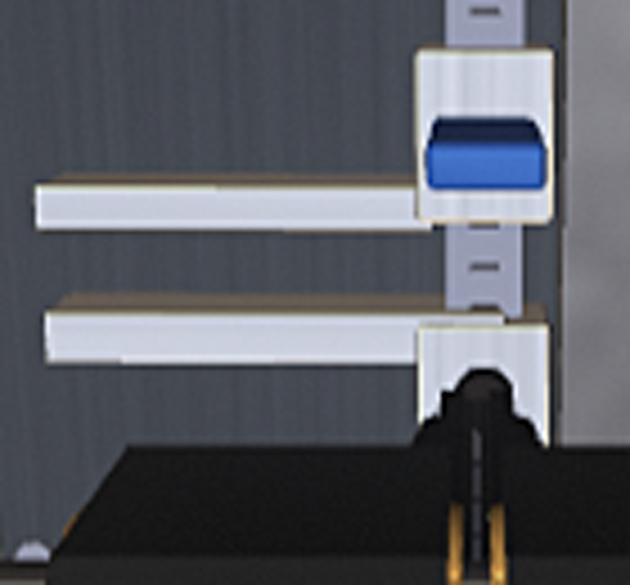

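Run:
```python
from h import *
np.set_printoptions(suppress=True,precision=1)
p=np.load('w1.npz')
f=lambda u,v,z:ray(p,150+(u+.5)/4.5-.5,130+(v+.5)/4.5-.5,z)
P=f(486.5,165.5,80); print('pad',P)
a=np.arctan2
jl,jr=f(36,229,34),f(430,230,34); al,ar=f(45,362,34),f(415,362,34); g=f(45,311,34); gr=f(415,311,34); jb=f(36,186,34)
print(jl,jr,al,ar,g,gr,'yaws',a(*(jr-jl)[[1,0]]),a(*(ar-al)[[1,0]]),a(*(gr-g)[[1,0]]))
th=-.0808; R=np.array([[np.cos(th),-np.sin(th)],[np.sin(th),np.cos(th)]])
Q=(P[:2])@R; print('pad frame: cal x-55, y-ypad')
for n,q in dict(jface_l=jl,jface_r=jr,jback=jb,aface_l=g,aface_r=gr,aback=al).items(): print(n,q[:2]@R-Q)
```

```text
pad [568.8  35.5  80. ]
[462.   22.2  34. ] [554.1  14.3  34. ] [458.9 -10.2  34. ] [547.5 -17.6  34. ] [460.9   2.3  34. ] [548.7  -5.   34. ] yaws -0.08546679496076823 -0.08279297259351683 -0.08282698498617817
pad frame: cal x-55, y-ypad
jface_l [-105.4  -21.8]
jface_r [-13.  -22.3]
jback [-104.6  -11.6]
aface_l [-104.9  -41.8]
aface_r [-16.7 -41.9]
aback [-105.9  -54.4]
```

play_rows([
  {"linear": [0, 2, 60], "turn": 0},
  {"linear": [0, 2, 100], "turn": 0},
  {"linear": [0, 2, 122], "turn": 0},
  {"linear": [0, 2, 122], "turn": 0},
  {"linear": [5, 2, 122], "turn": 0},
  {"linear": [10, 2, 122], "turn": 0},
  {"linear": [15, 2, 122], "turn": 0},
  {"linear": [20, 2, 122], "turn": 0},
])

```text
t: 3.02
eef_pos: [568.7, 29.9, 128.9]
tcp_rot: [3.14, 0.0, 1.49]
ft_force: [0.9, -4.9, 3.0]
opening: 0.006
```

play_rows([
  {"linear": [8, 0, 0], "turn": 0},
  {"linear": [17, 0, 0], "turn": 0},
  {"linear": [27, 0, 0], "turn": 0},
  {"linear": [37, 0, 0], "turn": 0},
  {"linear": [45, 0, 0], "turn": 0},
  {"linear": [50, 0, 0], "turn": 0},
  {"linear": [52, 0, 0], "turn": 0},
  {"linear": [52, 0, 0], "turn": 0},
  {"linear": [48, 0, 0], "turn": 0},
])

```text
t: 4.15
eef_pos: [571.8, 77.6, 127.9]
tcp_rot: [-3.14, -0.0, 1.49]
ft_force: [-0.0, -0.1, -0.4]
opening: 0.006
```

Run:
```python
from h import *
np.set_printoptions(suppress=True,precision=4)
s=env.state(); print(s['t'],s['eef_pos'],s['tcp_rot'],s['ft_force'])
im,d,p=cam('wrist'); np.savez('w2.npz',im=im,d=d,**{k:np.array(v) for k,v in p.items()}); save('w2',im,1.5)
go(488,-382.9,250,1.488)
```

```text
4.15 [571.8084  77.6355 127.9287] [-3.1405 -0.0001  1.49  ] [-0.0431 -0.0966 -0.3842]
lin [-465.3  -46.4 -122. ] turn 0.002
```

View pics/w2.png

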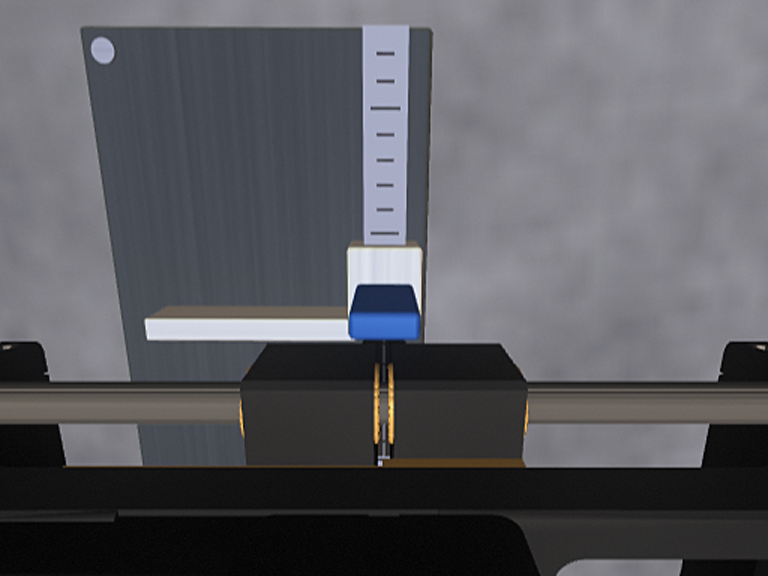

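play_rows([
  {"linear": [-2, 0, -60], "turn": 0},
  {"linear": [-2, 0, -122], "turn": 0},
  {"linear": [-525, -46, -122], "turn": 0},
  {"linear": [-525, -46, -122], "turn": 0},
  {"linear": [-525, -46, -122], "turn": 0},
  {"linear": [-525, -46, -122], "turn": 0},
  {"linear": [-525, -46, -122], "turn": 0},
  {"linear": [-525, -46, -122], "turn": 0},
  {"linear": [-525, -46, -122], "turn": 0},
  {"linear": [-525, -46, -122], "turn": 0},
  {"linear": [-525, -46, -122], "turn": 0},
  {"linear": [-525, -46, -122], "turn": 0},
  {"linear": [-525, -46, -122], "turn": 0},
  {"linear": [-525, -46, -122], "turn": 0},
], hand=60)

```text
t: 5.95
eef_pos: [484.5, -440.5, 250.5]
tcp_rot: [3.142, -0.0, 1.492]
ft_force: [0.6, 0.6, -0.6]
opening: 0.631
```

Run:
```python
from h import *
np.set_printoptions(suppress=True,precision=4)
s=env.state(); print(s['t'],s['eef_pos'],s['tcp_rot'],s['ft_force'])
im,d,p=cam('wrist'); np.savez('w3.npz',im=im,d=d,**{k:np.array(v) for k,v in p.items()}); save('w3',im,1.5)
```

```text
5.95 [ 484.5111 -440.5389  250.4901] [ 3.1416 -0.0001  1.4915] [ 0.5706  0.6031 -0.6375]
```

View pics/w3.png

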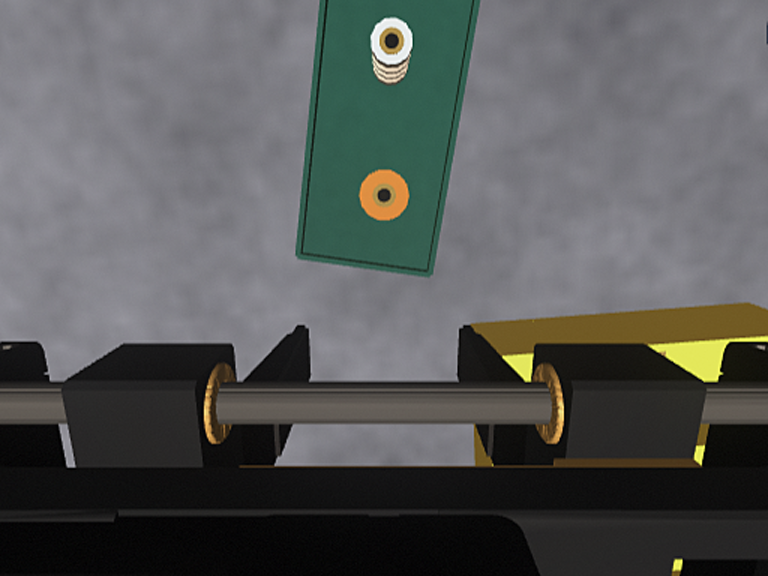

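Run:
```python
from h import *
np.set_printoptions(suppress=True,precision=1)
p=np.load('w3.npz'); P=ray(p,384.5/1.5-.5,195.5/1.5-.5,69); print(P)
go(P[0],P[1],111,1.488)
```

```text
[ 489.8 -382.5   69. ]
lin [ 58.5   0.7 139.5] turn 0.003
```

play_rows([
  {"linear": [30, 0.7, 20], "turn": 0.003},
  {"linear": [58.5, 0.7, 40], "turn": 0.003},
  {"linear": [58.5, 0.7, 70], "turn": 0.003},
  {"linear": [58.5, 0.7, 100], "turn": 0.003},
  {"linear": [58.5, 0.7, 125], "turn": 0.003},
  {"linear": [58.5, 0.7, 139.5], "turn": 0.003},
  {"linear": [58.5, 0.7, 139.5], "turn": 0.003},
  {"linear": [58.5, 0.7, 139.5], "turn": 0.003},
], hand=60)

```text
t: 7.0
eef_pos: [489.7, -383.9, 111.7]
tcp_rot: [3.141, 0.001, 1.487]
ft_force: [0.4, -0.4, -0.5]
opening: 0.63
```

play_rows([
  {"linear": [0, 0, 0], "turn": 0},
  {"linear": [0, 0, 0], "turn": 0},
  {"linear": [0, 0, 0], "turn": 0},
  {"linear": [0, 0, 0], "turn": 0},
  {"linear": [0, 0, 0], "turn": 0},
  {"linear": [0, 0, 0], "turn": 0},
], hand=20)

```text
t: 7.75
eef_pos: [489.4, -383.8, 110.9]
tcp_rot: [3.141, 0.0, 1.487]
ft_force: [-0.8, 0.3, 2.7]
opening: 0.308
```

Run:
```python
from h import *
np.set_printoptions(suppress=True,precision=4)
s=env.state(); print(s['t'],s['eef_pos'],s['tcp_rot'],s['ft_force'],s['opening']*95.1)
im,d,p=cam('side'); save('s4',im[100:230,230:390],4.5)
go(511.9,17.2,200,1.488)
```

```text
7.75 [ 489.3623 -383.842   110.8885] [3.1414 0.0002 1.4868] [-0.8383  0.2756  2.694 ] 29.25345995234981
lin [401.5 -11.1 -89.2] turn -0.001
```

View pics/s4.png

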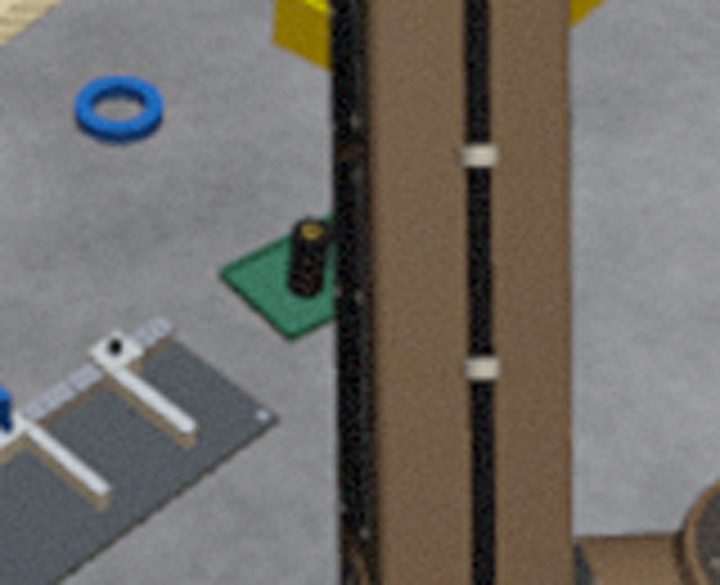

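play_rows([
  {"linear": [0, 0, -15], "turn": 0},
  {"linear": [0, 0, -40], "turn": 0},
  {"linear": [0, 0, -70], "turn": 0},
  {"linear": [0, 0, -95], "turn": 0},
  {"linear": [30, -1, -95], "turn": 0},
  {"linear": [70, -2, -95], "turn": 0},
  {"linear": [120, -3, -95], "turn": 0},
  {"linear": [170, -5, -95], "turn": 0},
  {"linear": [220, -6, -95], "turn": 0},
  {"linear": [270, -8, -95], "turn": 0},
  {"linear": [320, -9, -95], "turn": 0},
  {"linear": [360, -10, -95], "turn": 0},
  {"linear": [390, -11, -95], "turn": 0},
  {"linear": [401.5, -11, -95], "turn": 0},
  {"linear": [401.5, -11, -95], "turn": 0},
  {"linear": [401.5, -11, -95], "turn": 0},
])

```text
t: 9.8
eef_pos: [512.1, 16.4, 205.8]
tcp_rot: [3.141, 0.0, 1.486]
ft_force: [0.3, -0.6, -1.0]
opening: 0.312
```

Run:
```python
from h import *
np.set_printoptions(suppress=True,precision=4)
s=env.state(); print(s['t'],s['eef_pos'],s['tcp_rot'],s['ft_force'],s['opening']*95.1)
go(511.9,17.2,120,1.488)
im,d,p=cam('side'); np.savez('s5.npz',im=im,d=d,**{k:np.array(v) for k,v in p.items()}); save('s5',im[110:240,180:340],4.5)
im,d,p=cam('wrist'); save('w5',im,1.5)
```

```text
9.8 [512.1065  16.3522 205.8452] [3.1415 0.0002 1.486 ] [ 0.2564 -0.5894 -1.0282] 29.661144742564797
lin [ 0.8 -0.3 85.8] turn -0.002
```

View pics/s5.png

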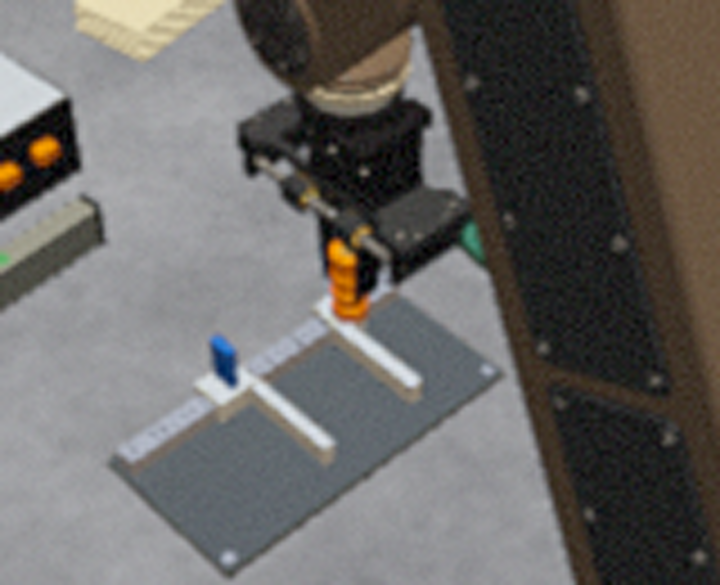

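View pics/w5.png

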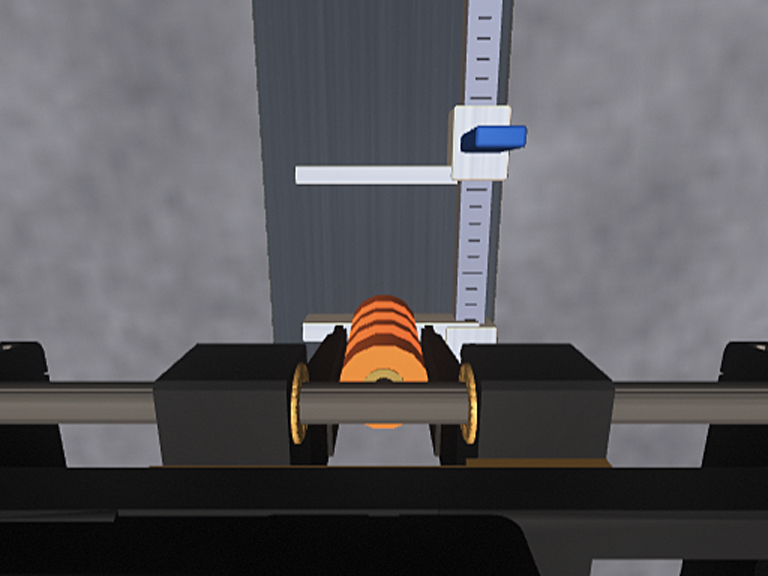

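play_rows([
  {"linear": [2, 0, 20], "turn": 0},
  {"linear": [3, 0, 45], "turn": 0},
  {"linear": [3, 0, 65], "turn": 0},
  {"linear": [3, 0, 78], "turn": 0},
  {"linear": [3, 0, 84], "turn": 0},
  {"linear": [3, 0, 86.5], "turn": 0},
  {"linear": [3, 0, 87.5], "turn": 0},
  {"linear": [3, 0, 87.5], "turn": 0},
  {"linear": [3, 0, 87.5], "turn": 0},
])

```text
t: 11.02
eef_pos: [512.4, 20.2, 118.5]
tcp_rot: [3.141, 0.0, 1.487]
ft_force: [0.4, -0.7, -1.1]
opening: 0.312
```

play_rows([
  {"linear": [0, 0, 0.5], "turn": 0},
  {"linear": [0, 0, 1], "turn": 0},
  {"linear": [0, 0, 1.4], "turn": 0},
  {"linear": [0, 0, 1.4], "turn": 0},
])

```text
t: 11.52
eef_pos: [512.3, 20.2, 116.9]
tcp_rot: [3.142, 0.0, 1.487]
ft_force: [-1.3, -0.3, -0.5]
opening: 0.311
```

play_rows([
  {"linear": [0, 0, 0.3], "turn": 0},
  {"linear": [0, 0, 0.6], "turn": 0},
  {"linear": [0, 0, 0.6], "turn": 0},
])

```text
t: 11.9
eef_pos: [512.3, 20.2, 116.8]
tcp_rot: [3.141, 0.0, 1.487]
ft_force: [-2.5, -0.0, 10.4]
opening: 0.314
```

Contact with the bed (10 N up). Ease back slightly and release.

play_rows([
  {"linear": [0, 0, -0.3], "turn": 0},
  {"linear": [0, 0, -0.3], "turn": 0},
])

```text
t: 12.15
eef_pos: [512.3, 20.2, 116.8]
tcp_rot: [3.141, 0.0, 1.487]
ft_force: [-2.5, -0.3, 7.4]
opening: 0.311
```

play_rows([
  {"linear": [0, 0, 0], "turn": 0},
  {"linear": [0, 0, 0], "turn": 0},
  {"linear": [0, 0, 0], "turn": 0},
  {"linear": [0, 0, 0], "turn": 0},
  {"linear": [0, 0, -20], "turn": 0},
  {"linear": [0, 0, -50], "turn": 0},
  {"linear": [0, 0, -90], "turn": 0},
  {"linear": [-40, 0, -130], "turn": 0},
  {"linear": [-80, 0, -150], "turn": 0},
  {"linear": [-80, 0, -150], "turn": 0},
  {"linear": [-80, 0, -150], "turn": 0},
], hand=46)

```text
t: 13.52
eef_pos: [505.3, -59.2, 266.1]
tcp_rot: [-3.141, -0.0, 1.486]
ft_force: [1.1, 0.4, -0.5]
opening: 0.482
```

Run:
```python
from h import *
np.set_printoptions(suppress=True,precision=4)
s=env.state(); print(s['t'],s['eef_pos'],s['tcp_rot'],s['ft_force'],s['opening']*95.1)
im,d,p=cam('wrist'); np.savez('w6.npz',im=im,d=d,**{k:np.array(v) for k,v in p.items()}); save('w6',im,1.5)
```

```text
13.525 [505.3251 -59.2147 266.0777] [-3.1409 -0.0002  1.4862] [ 1.1188  0.4389 -0.5114] 45.852644951403285
```

View pics/w6.png

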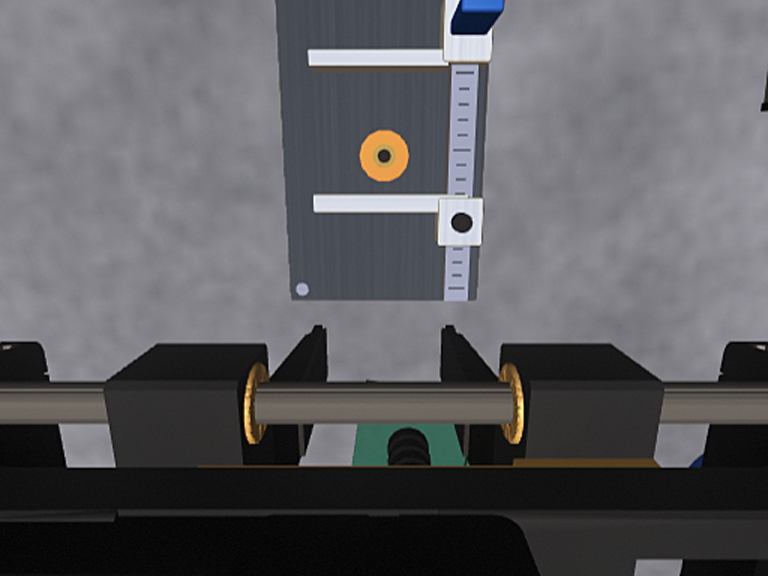

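Run:
```python
from h import *
np.set_printoptions(suppress=True,precision=1)
p=np.load('w6.npz'); f=lambda u,v,z: ray(p,(u+.5)/1.5-.5,(v+.5)/1.5-.5,z)
th=-.083; R=np.array([[np.cos(th),-np.sin(th)],[np.sin(th),np.cos(th)]]); Q=np.array([568.6,35.3])@R
for n,a in dict(ins=(384,156,75),aface=(375,195,34),jface=(375,66,34),screw=(461,222,44)).items(): X=f(*a); print(n,X,X[:2]@R-Q)
d=568.6,35.3
print(np.array([568.6,35.3])+R@np.array([0,58+40]))
go(*(np.array([568.6,35.3])+R@np.array([0,58+28])),266,1.488)
```

```text
ins [512.8  21.6  75. ] [-54.5 -18.2]
aface [504.3  -2.3  34. ] [-61.  -42.8]
jface [511.8  81.3  34. ] [-60.4  41.1]
screw [562.7 -25.4  44. ] [ -0.9 -61. ]
[576.7 133. ]
lin [185.1  55.1  -0.2] turn -0.001
```

play_rows([
  {"linear": [50, 15, 0], "turn": 0},
  {"linear": [110, 33, 0], "turn": 0},
  {"linear": [160, 50, 0], "turn": 0},
  {"linear": [188, 55, 0], "turn": 0},
  {"linear": [188, 55, 0], "turn": 0},
  {"linear": [188, 55, 0], "turn": 0},
  {"linear": [188, 55, 50], "turn": 0},
  {"linear": [188, 55, 100], "turn": 0},
  {"linear": [188, 55, 130], "turn": 0},
  {"linear": [188, 55, 138], "turn": 0},
  {"linear": [188, 55, 138], "turn": 0},
], hand=0)

```text
t: 14.95
eef_pos: [576.3, 122.7, 128.9]
tcp_rot: [3.142, 0.0, 1.486]
ft_force: [-0.1, -0.0, -0.5]
opening: 0.004
```

Run:
```python
from h import *
np.set_printoptions(suppress=True,precision=2)
s=env.state(); print(s['t'],s['eef_pos'],s['tcp_rot'],s['ft_force'],s['opening']*95.1)
th=-.083; R=np.array([[np.cos(th),-np.sin(th)],[np.sin(th),np.cos(th)]]); print((s['eef_pos'][:2]-[568.6,35.3])@R)
im,d,p=cam('side'); save('s7',im[110:240,180:340],4.5)
```

```text
14.95 [576.32 122.66 128.91] [3.14 0.   1.49] [-0.06 -0.04 -0.54] 0.41970783019547464
[ 0.45 87.7 ]
```

View pics/s7.png

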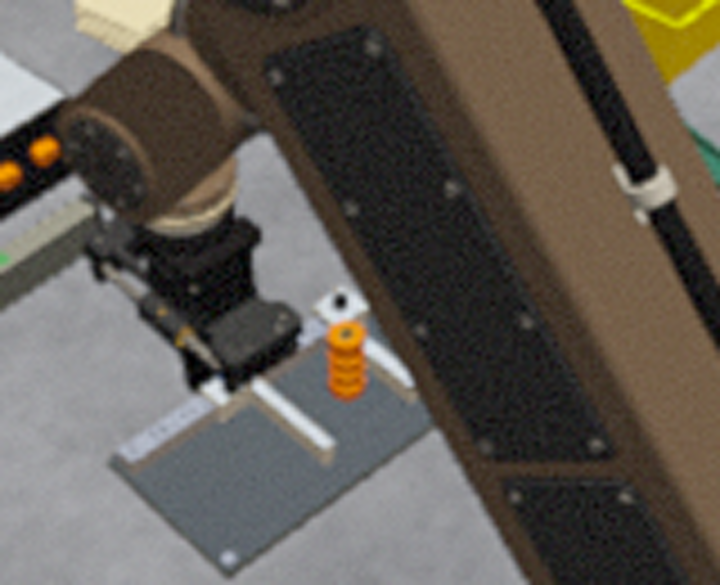

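play_rows([
  {"linear": [-5, 0, 0], "turn": 0},
  {"linear": [-9, 0, 0], "turn": 0},
  {"linear": [-13, 0, 0], "turn": 0},
  {"linear": [-18, 0, 0], "turn": 0},
  {"linear": [-24, 0, 0], "turn": 0},
  {"linear": [-30, 0, 0], "turn": 0},
  {"linear": [-36, 0, 0], "turn": 0},
  {"linear": [-41, 0, 0], "turn": 0},
  {"linear": [-44, 0, 0], "turn": 0},
  {"linear": [-46, 0, 0], "turn": 0},
  {"linear": [-46, 0, 0], "turn": 0},
])

```text
t: 16.38
eef_pos: [572.0, 77.1, 128.3]
tcp_rot: [-3.141, 0.0, 1.487]
ft_force: [0.2, 1.0, -0.1]
opening: 0.003
```

Run:
```python
from h import *
np.set_printoptions(suppress=True,precision=2)
s=env.state(); print(s['t'],s['eef_pos'],s['tcp_rot'],s['ft_force'])
th=-.083; R=np.array([[np.cos(th),-np.sin(th)],[np.sin(th),np.cos(th)]]); print((s['eef_pos'][:2]-[568.6,35.3])@R)
im,d,p=cam('top'); save('t8',im[150:230,205:330],6)
im,d,p=cam('side'); save('s8',im[110:240,180:340],4.5)
```

```text
16.375 [572.04  77.11 128.28] [-3.14  0.    1.49] [ 0.23  0.97 -0.08]
[-0.04 41.95]
```

View pics/s8.png

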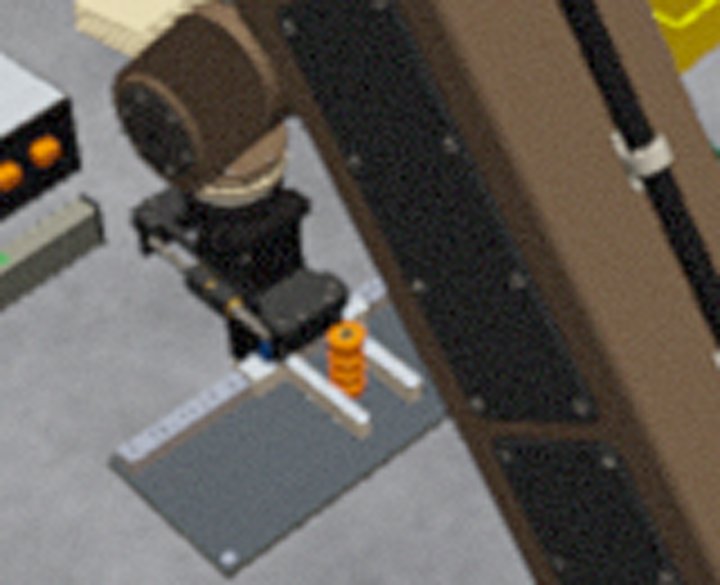

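View pics/t8.png

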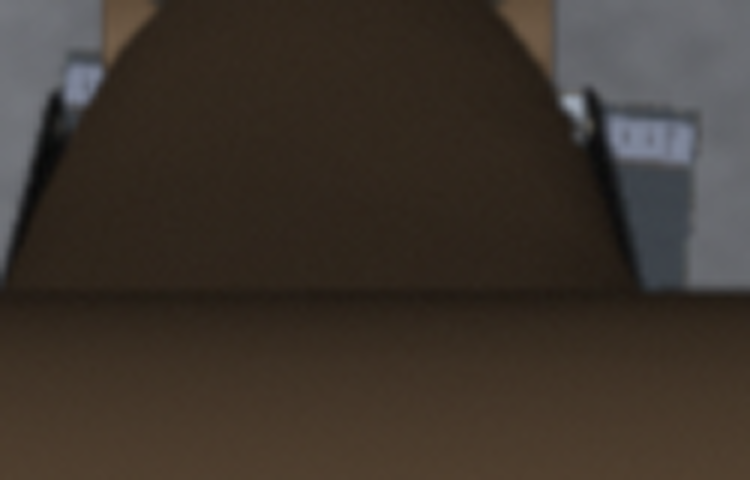

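play_rows([
  {"linear": [-1, 0, 0], "turn": 0},
  {"linear": [-2, 0, 0], "turn": 0},
  {"linear": [-3, 0, 0], "turn": 0},
  {"linear": [-4, 0, 0], "turn": 0},
  {"linear": [-5, 0, 0], "turn": 0},
  {"linear": [-6, 0, 0], "turn": 0},
  {"linear": [-7, 0, 0], "turn": 0},
  {"linear": [-8, 0, 0], "turn": 0},
  {"linear": [-9, 0, 0], "turn": 0},
  {"linear": [-10, 0, 0], "turn": 0},
])

```text
t: 17.73
eef_pos: [571.4, 67.4, 128.5]
tcp_rot: [-3.142, 0.0, 1.487]
ft_force: [-2.2, 4.6, -2.2]
opening: 0.001
```

play_rows([
  {"linear": [-0.5, 0, 0], "turn": 0},
  {"linear": [-1, 0, 0], "turn": 0},
  {"linear": [-1.5, 0, 0], "turn": 0},
  {"linear": [-2, 0, 0], "turn": 0},
  {"linear": [-2.5, 0, 0], "turn": 0},
  {"linear": [-3, 0, 0], "turn": 0},
])

```text
t: 18.48
eef_pos: [571.2, 64.4, 128.5]
tcp_rot: [-3.141, 0.0, 1.487]
ft_force: [-2.0, 4.7, -2.6]
opening: 0.007
```

play_rows([
  {"linear": [-0.5, 0, 0], "turn": 0},
  {"linear": [-1, 0, 0], "turn": 0},
  {"linear": [-1.5, 0, 0], "turn": 0},
])

```text
t: 18.85
eef_pos: [571.0, 62.9, 128.5]
tcp_rot: [-3.141, 0.0, 1.487]
ft_force: [-2.1, 4.7, -1.6]
opening: 0.003
```

Run:
```python
from h import *
im,d,p=cam('side'); save('s9',im[140:220,215:315],7)
```

View pics/s9.png

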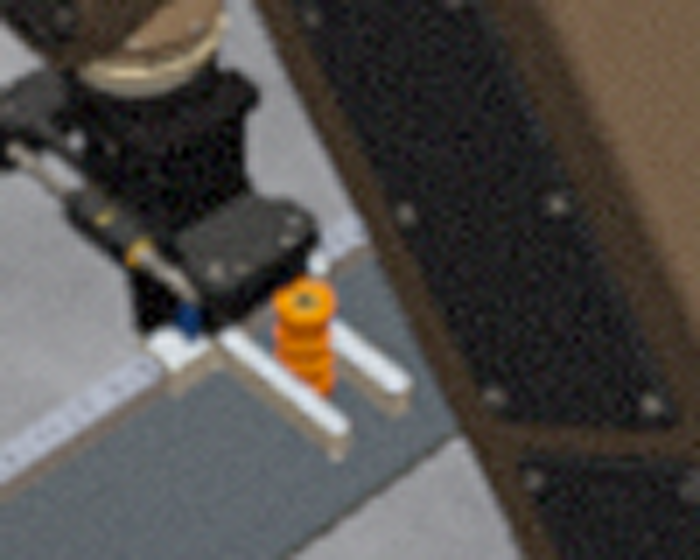

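play_rows([
  {"linear": [-0.4, 0, 0], "turn": 0},
  {"linear": [-0.8, 0, 0], "turn": 0},
  {"linear": [-1.2, 0, 0], "turn": 0},
])

```text
t: 19.27
eef_pos: [571.0, 61.7, 128.5]
tcp_rot: [-3.142, 0.0, 1.487]
ft_force: [-2.0, 4.2, -3.0]
opening: 0.006
```

play_rows([
  {"linear": [-0.4, 0, 0], "turn": 0},
  {"linear": [-0.8, 0, 0], "turn": 0},
  {"linear": [-1.2, 0, 0], "turn": 0},
])

```text
t: 19.65
eef_pos: [570.9, 60.8, 128.5]
tcp_rot: [-3.142, -0.0, 1.487]
ft_force: [-0.9, 7.1, -2.1]
opening: 0.005
```

play_rows([
  {"linear": [-0.15, 0, 0], "turn": 0},
  {"linear": [-0.3, 0, 0], "turn": 0},
])

```text
t: 19.9
eef_pos: [570.9, 60.6, 128.5]
tcp_rot: [3.142, -0.0, 1.487]
ft_force: [-0.7, 8.4, -1.5]
opening: 0.005
```

play_rows([
  {"linear": [-0.2, 0, 0], "turn": 0},
  {"linear": [-0.2, 0, 0], "turn": 0},
  {"linear": [-0.2, 0, 0], "turn": 0},
])

```text
t: 20.27
eef_pos: [570.9, 60.5, 128.5]
tcp_rot: [3.142, -0.001, 1.487]
ft_force: [-0.4, 8.6, -2.7]
opening: 0.008
```

Now retreat slowly along +y, then straight up.

play_rows([
  {"linear": [0.4, 0, 0], "turn": 0},
  {"linear": [0.8, 0, 0], "turn": 0},
  {"linear": [1.2, 0, 0], "turn": 0},
  {"linear": [1.6, 0, 0], "turn": 0},
  {"linear": [2.5, 0, 0], "turn": 0},
  {"linear": [5, 0, 0], "turn": 0},
  {"linear": [10, 0, 0], "turn": 0},
  {"linear": [15, 0, 0], "turn": 0},
  {"linear": [15, 0, 0], "turn": 0},
])

```text
t: 21.4
eef_pos: [572.1, 75.4, 128.5]
tcp_rot: [3.142, 0.0, 1.487]
ft_force: [0.3, -0.7, 0.0]
opening: 0.004
```

play_rows([
  {"linear": [0, 0, -30], "turn": 0},
  {"linear": [0, 0, -80], "turn": 0},
  {"linear": [0, 0, -130], "turn": 0},
  {"linear": [-60, 0, -140], "turn": 0},
  {"linear": [-120, 30, -140], "turn": 0},
  {"linear": [-165, 60, -140], "turn": 0},
  {"linear": [-165, 60, -140], "turn": 0},
  {"linear": [-165, 60, -140], "turn": 0},
])

```text
t: 22.4
eef_pos: [617.6, -94.2, 268.1]
tcp_rot: [-3.141, -0.0, 1.486]
ft_force: [-0.6, 0.0, -0.1]
opening: 0.004
```

Run:
```python
from h import *
np.set_printoptions(suppress=True,precision=2)
s=env.state(); print(s['t'],s['eef_pos'],s['tcp_rot'],s['ft_force'])
im,d,p=cam('wrist'); save('w10',im,1.5);save('w10c',im[:200,160:400],3.3)
np.savez('w10.npz',im=im,d=d,**{k:np.array(v) for k,v in p.items()})
```

```text
22.4 [617.64 -94.22 268.14] [-3.14 -0.    1.49] [-0.56  0.   -0.12]
```

View pics/w10.png

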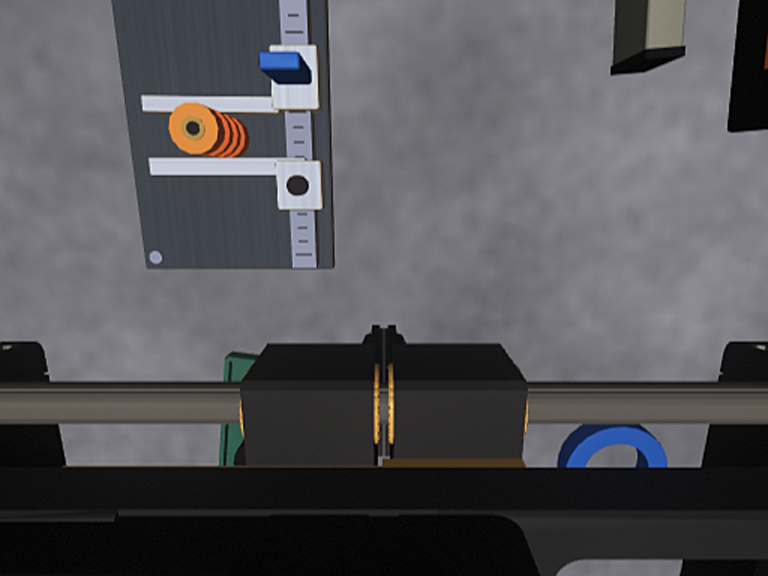

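View pics/w10c.png

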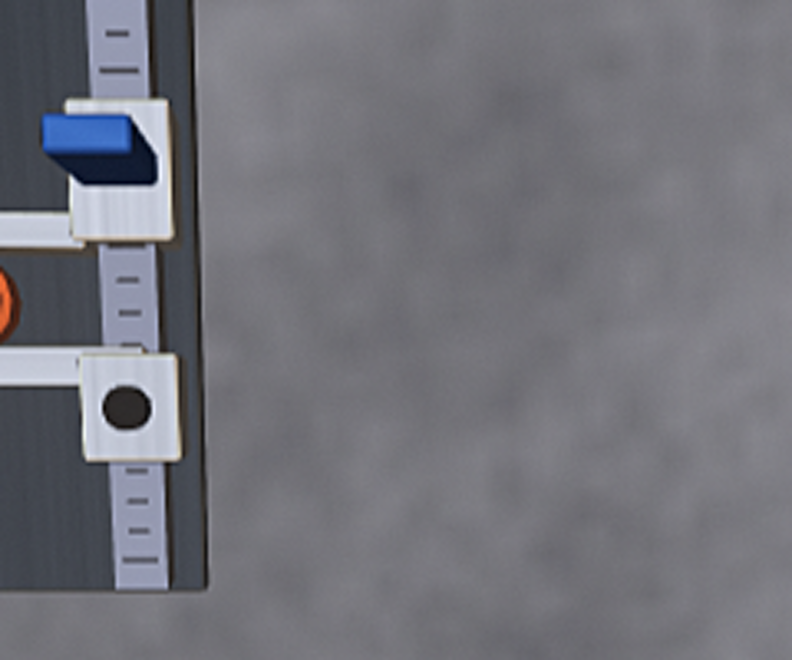

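Run:
```python
from h import *
np.set_printoptions(suppress=True,precision=1)
p=np.load('w10.npz'); im=p['im']
c=im[20:150,80:230]; cv2.imwrite('pics/c10.png',cv2.resize(c[:,:,::-1],None,fx=4.5,fy=4.5,interpolation=cv2.INTER_CUBIC))
```

```text
(no output)
```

View pics/c10.png

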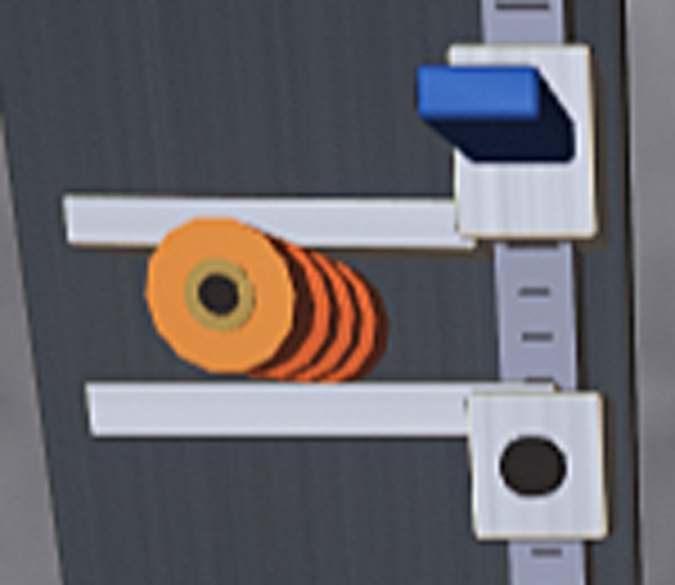

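Run:
```python
from h import *
np.set_printoptions(suppress=True,precision=1)
p=np.load('w10.npz'); f=lambda u,v,z: ray(p,80+(u+.5)/4.5-.5,20+(v+.5)/4.5-.5,z)
th=-.083; R=np.array([[np.cos(th),-np.sin(th)],[np.sin(th),np.cos(th)]]); Q=np.array([568.6,35.3])@R
for n,a in dict(ins=(219,295,75),jl=(67,244,34),jr=(473,248,34),al=(87,384,34),ar=(465,384,34)).items(): X=f(*a); print(n,X[:2]@R-Q)
im,d,p=cam('side'); save('s11',im[140:220,215:315],7)
im,d,p=cam('top'); save('t11',im[150:240,205:450],3)
```

```text
ins [-55.3 -27.2]
jl [-105.4  -11.8]
jr [-12.8 -12.9]
al [-104.8  -42.4]
ar [-16.4 -42.6]
```

View pics/s11.png

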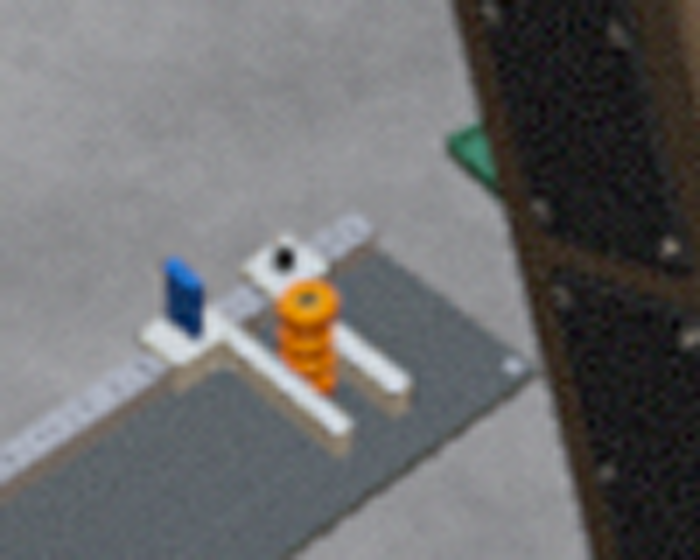

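View pics/t11.png

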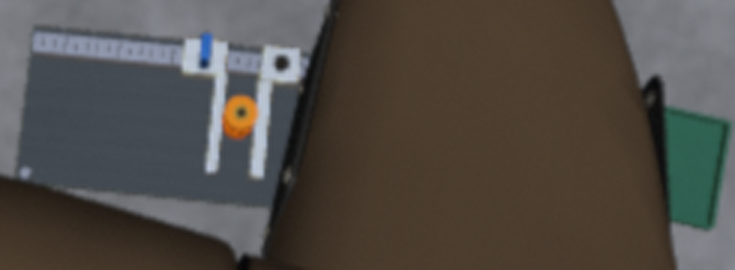

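```bash
python3 -c "
from h import *
print(env.job_done(), env.state()['t'])"
```

```text
the job is handed in; nothing more can be done
the job is handed in; nothing more can be done
```

I measured the orange insulator on the caliper and handed the job in at about 22.5 s of the 67 s allowed. `env.job_done()` gives no verdict, so what follows is from my own last checks.

- **What I did:** I pushed the jaw open about 60 mm by the blue pad. I then stood the insulator on the bed near the caliper's x = 0 and let go. Last, I closed the jaw slowly from the +y side of the pad and backed the arm away.
- **Closing force:** the jaw slid at about 4.5 N and I stopped at 8.6 N on the wrist. That puts the squeeze on the insulator at about 4 N, well below 14 N.
- **Last look:** the insulator appears upright, centred and touching both jaws, with a face-to-face gap of about 30 mm. The jaw is about 0.01 rad out of square, which fits a pinch of about 4 N, and the arm is clear of everything.
- **Not directly confirmed:**
  - The pinch remaining after release is inferred from the closing force, the jaw's twist and the slide's friction; nothing measures it directly.
  - The arm hid most of the tray in the final pictures, and I did not check the screwdriver or mug again. I never worked near those two and no move came close to the other insulators.

No check failed. The estimates of jaw position from different views differed by about 2 mm, which is within the calibration.

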